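# Restock the middle lane of the wafer-pack rack

## Robot

A 6-joint arm with a two-finger parallel gripper is mounted at the origin on a cart in front of the work surface, level with it; the furniture and walls round the work are solid. World frame = base frame: x ahead of the robot, y to its left, z up, the work surface at z = 0. Lengths are in m, angles in rad, forces in N, time in s.
With the tool pointing down it reaches from about 0.4 to 0.825 m from the base axis. Payload 7 kg.
Tool frame: the origin (TCP) lies on the centre line of the jaws, within the pads' length; the fingertips stand arm.tip_reach ahead of it and the grasp point (between the pads) lies 5 mm behind it (arm.tip_reach is the distance from the TCP to the fingertips, in m); z points along the fingers, y is the line along which they close (so a half turn about z gives the same grasp; the last joint's range is limited). The gripper opens to 88 mm and grips with 3 to 60 N. Pads are 19 mm wide; open, the fingers measure 130 mm over their backs; the gripper's body (78 mm by 193 mm) begins 47 mm behind the grasp point.
Start: joints at [1.581, 0.359, 0.012, 0, -1.224, -0.288], TCP at [0.185, 0.649, 0.204] pointing down, gripper open.
Joint ranges: [-3.07, 3.07], [-1.43, 2.12], [-1.02, 1.25], [-3.03, 1.67], [-3.05, -0], [-3.03, 3.03]. Speed limits (rad/s): [2.39, 2.39, 3.01, 3.14, 3.14, 3.14].

## Interface

Orientations are given as [roll, pitch, yaw] about the fixed x, y, z axes, in that order (R = Rz(yaw) Ry(pitch) Rx(roll)).
In Python, from station import status, optics, order, arm gives the robot as it stands. The module is installed in compiled form; this text tells all that it offers.
- The arm moves only by the shell command python3 -m jog 'ROWS' [FORCE]. ROWS is JSON, a list of rows, each a list of 3 entries, a list of its own where there are three numbers: the gripper command: -1 is shut, 1 is fully open, values between are in proportion, then the shift along the tool's x, y, z in mm, then the turn about the tool's z in rad. A call has 1 to 20 rows; each row is the pose to reach, as a shift and turn from the pose commanded when the call began, along the tool's axes at that moment; what a row does not reach only later rows make up. A row lasts 1/8 s, in which the tool goes at most 62.5 mm and 10.7 degrees, less where a joint would pass 70% of its speed; a pose out of reach is approached as far as the arm can. A call with a gripper value outside its range is refused whole. The fingers move at their own pace and stop on an object; FORCE is the grip in N (left out, the last holds). Time passes only in rows, so rows that repeat a pose let the fingers close. It gives the time, the measured TCP pose, the force, the opening and the grip force at its end, in the units of the state.
- status.get_state(): the state, without advancing time (a new reading comes with each control period).
- optics.grab_frame(name): name is "scene" or "side" or "wrist"; returns a dict with "color" (480x640x3 uint8, red, green, blue), "mtx" (3x3 intrinsics, pixels), "cam_to_world" (4x4, takes a point from camera to world coordinates). Camera axes: x right, y down, z forward; pixel columns grow to the right and rows downward; lengths in m; the calibration is good to about 2 mm. A picture is of the moment at which its call begins. There is no depth.
- order.job_done(): hands the job in; it is judged then, once.
The state is a dict: "t": time; "q": joint angles; "qd": joint speeds; "joint_efforts": joint torques, N m; "eef_pos": TCP position; "ee_rot": TCP orientation; "force": force on the tool from outside, world axes, zero at the start; "moment": the same for the moment, N m; "width": finger opening in m; "gripper_force": force on a finger pad.
Only numpy, scipy, OpenCV 4.12 (cv2) and the standard library are available. Lean on these libraries where they do the work, as an engineer would, in place of code of your own. Each camera call takes 0.05 s, during which the arm holds its last target. There are 200 camera calls.

## Task

The middle lane of the wooden counter rack is empty and its little brass ticket gate stands open. Push the loose yellow wafer pack lengthwise between the two dividers, fully home against the back board, and then push the gate shut behind it. Slide the pack along the counter without ever picking it up or tipping it, leave the packs in the other lanes, the green tin and the red ribbon spool where they are, and finish clear of everything.

Things in the scene. Friction and masses are not known exactly. Their poses are not given: they have to be found in the camera images.
- rack: fixed light wooden rack with 3 floorless lanes, each 50 mm wide, 94 mm deep. Origin: on the counter, middle lane, 47 mm inside its mouth. x axis: from the mouths to the back board (48 mm high); y: left as one looks in. Dividers 8 mm thick, 34 mm high, round-nosed, at y = -87, -29, 29, 87 mm. The outer lanes are full; their shut gates stand up to 12 mm in front of the noses
- lane_mouth (a point): middle of the mouth of the middle lane, level with the tips of the divider noses, 11 mm above the counter
- lane_home (a point): where the pack's centre is when it is fully home in the middle lane (its far end on the back board, its near end 2 mm in front of the noses), 46 mm inside the mouth, 11 mm above the counter
- pack_center (a point): centre of the loose pack of filled wafers, yellow box 46 mm wide, 96 mm long, 22 mm high, 60 g, lying flat on the counter in front of the rack; its y axis runs along the 96 mm, its z axis up. It starts to the right of the lane's line (negative rack y), turned by up to 0.35 rad from the lane
- gate (a joint): hinge angle of the middle lane's gate in rad: 0 = shut across the mouth, about 1.57 = straight out from the rack, at most 2.1. It starts open, at 1.55 to 1.95. It stays where it is left (light friction, about 0.5 N at the free end) and has no catch
- gate_hinge (a point): on the gate's hinge pin (8 mm thick, upright, from 3 to 36 mm above the counter), which stands 7.5 mm in front of the nose of the divider at rack y = +29 mm; the point is 18.5 mm up
- gate_tip (a point): middle of the gate's free edge, 48.5 mm from the hinge pin, 18.5 mm up. The gate is a brass plate 5 mm thick from 7 to 30 mm above the counter, with a paper ticket and a 7 mm round free edge
- pack_left_center (a point): centre of the pack in the left lane (same kind of pack, to be left alone)
- pack_right_center (a point): centre of the pack in the right lane (same kind of pack, to be left alone)
- tin_center (a point): centre of the green cocoa tin, 64 mm wide and high (to be left alone)
- spool_center (a point): centre of the red ribbon spool, 53 mm wide, 22 mm high (to be left alone)
Things that resemble listed ones, but are neither listed nor needed, are in the scene too. What is shaped like the part that bears pack_center but black is not meant.

How it is judged:
On the way:
1. the pack is in the middle lane, within 8 mm of home, and the gate is still open (x of pack_center in the frame of lane_home above -0.008 m and y of pack_center in the frame of lane_home between -0.004 and 0.004 m and value of joint gate above 0.4 rad), for 0.1 s.
At the end, for the whole second after the job is handed in: the pack lies flat in the middle lane within 5 mm of home, the gate is shut to within 0.1 rad, all is at rest, and the packs in the outer lanes, the tin and the spool are where they were (within 15 to 20 mm) (x of pack_center in the frame of lane_home between -0.005 and 0.004 m and y of pack_center in the frame of lane_home between -0.004 and 0.004 m and angle between the y axis of pack_center and the x axis of rack, either way round below 0.1 rad and angle between pack_center's own z axis and vertical below 0.1 rad and value of joint gate below 0.1 rad and linear speed of pack below 0.01 m/s and distance of each of pack_left_center, pack_right_center from where it was at the start of the episode below 0.015 m and distance of each of tin_center, spool_center from where it was at the start of the episode below 0.02 m); the robot touches nothing.
It fails at once if the pack is lifted off the counter or tipped up (height (world z) of pack_center above 0.019 m or angle between pack_center's own z axis and vertical above 0.25 rad).
It fails at once if a pack in an outer lane is moved by more than 15 mm (distance of any of pack_left_center, pack_right_center from where it was at the start of the episode above 0.015 m).
It fails at once if the tin or the spool is moved by more than 20 mm (distance of any of tin_center, spool_center from where it was at the start of the episode above 0.02 m).
It also fails if it takes over 67 s, if anything falls off the work surface, if the arm or the gripper's body presses on something with over 40 N, if the wrist force passes 120 N, or if a joint passes its speed limit or range.

## Working session

There is one attempt and no reset: what is moved stays moved. The work goes in short steps, Python scripts to look and compute and a shell command to move; the robot and the scene stay as the last step left them, time stands still between calls to the robot, and variables do not carry over. Pictures are saved under pics/ and viewed, at most 10 in all, crops included, and the job is handed in when it is done.

```bash
mkdir -p pics
python3 - <<'E'
from station import status, optics, order, arm
import cv2,numpy as np
s=status.get_state();print(s['t'],s['eef_pos'],s['ee_rot'],s['width'],arm.tip_reach)
for n in ['scene','side']:
    f=optics.grab_frame(n);cv2.imwrite(f'pics/{n}0.png',f['color'][:,:,::-1])
    np.savez(f'{n}0.npz',**f);print(n,f['mtx'].tolist(),f['cam_to_world'].round(3).tolist())
E
```

```text
0.0 [0.18499891 0.6486155  0.2029235 ] [ 3.13996492e+00 -1.39268361e-04 -2.77932831e-01] 0.08779811207561711 0.014
scene [[591.8148607555305, 0.0, 326.50116984141926], [0.0, 591.8148607555305, 234.77942110998723], [0.0, 0.0, 1.0]] [[-0.728, -0.508, 0.46, 0.109], [-0.686, 0.557, -0.469, 0.539], [-0.018, -0.657, -0.754, 0.843], [0.0, 0.0, 0.0, 1.0]]
side [[578.9930703496968, 0.0, 320.399611536625], [0.0, 578.9930703496968, 230.79135167879352], [0.0, 0.0, 1.0]] [[0.985, -0.105, 0.139, 0.47], [-0.174, -0.561, 0.809, -0.757], [-0.007, -0.821, -0.571, 0.621], [0.0, 0.0, 0.0, 1.0]]
```

View pics/scene0.png

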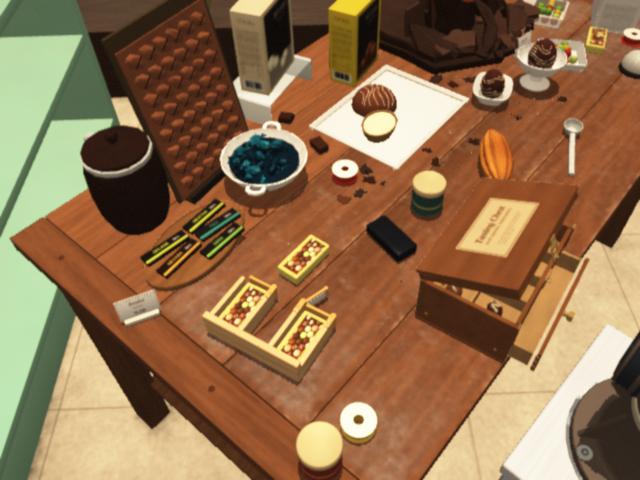

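View pics/side0.png

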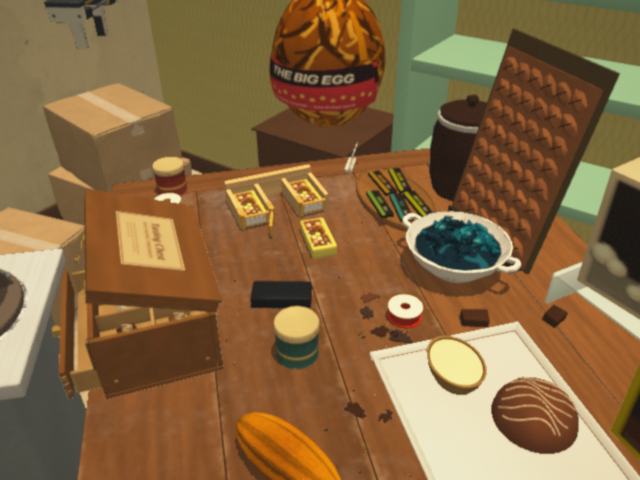

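Scene view: rack about (270,325), yellow pack (304,258), gate (318,297), red spool (345,172), green tin (428,193). Side view: pack (318,237), gate (270,220). I'll enlarge both.

Run:
```python
import cv2,numpy as np
a=np.load('scene0.npz')['color'][225:385,195:345,::-1];b=np.load('side0.npz')['color'][160:265,215:350,::-1]
cv2.imwrite('pics/c1.png',np.hstack([cv2.copyMakeBorder(cv2.resize(x,None,fx=k,fy=k,interpolation=cv2.INTER_CUBIC),0,600-int(x.shape[0]*k),0,400-int(x.shape[1]*k),0) for x,k in((a,2.66),(b,2.96))]))
```

```text
(no output)
```

View pics/c1.png

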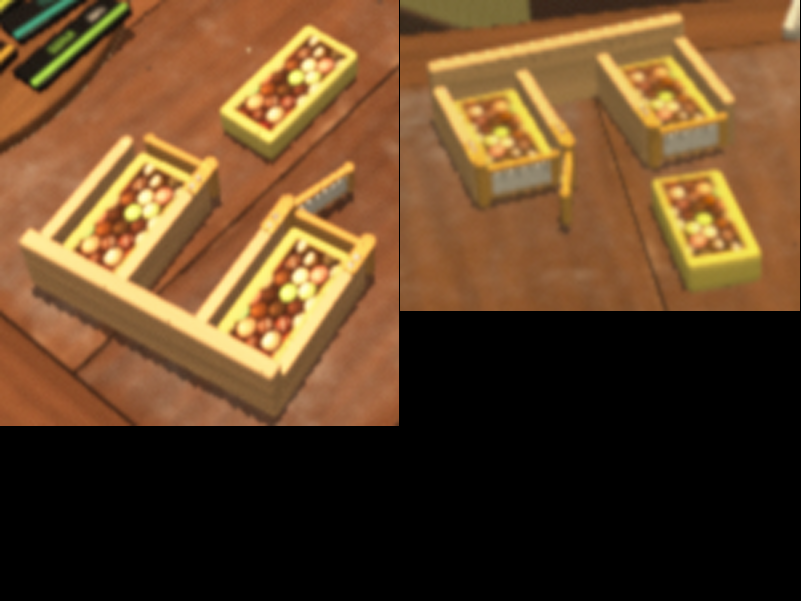

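The enlargement shows the back board's top rear edge, scene crop (22,240)-(278,375) and side crop (430,65)-(682,18). The middle hinge is near scene crop (292,200) and side crop (567,143), with the gate tip at (352,168) and (566,225). The pack's top corners are also clear.

```bash
cat > h.py <<'E'
import numpy as np,cv2
def ray(f,p):
    d=np.linalg.inv(f['mtx'])@[p[0],p[1],1.];T=f['cam_to_world'];return T[:3,3],T[:3,:3]@d
def onz(f,p,z):
    o,d=ray(f,p);return (o+d*(z-o[2])/d[2]).round(4)
def tri(f,p,g,q):
    (o,d),(a,e)=ray(f,p),ray(g,q);s=np.linalg.lstsq(np.c_[d,-e],a-o,rcond=None)[0]
    return ((o+d*s[0]+a+e*s[1])/2).round(4),np.linalg.norm(o+d*s[0]-a-e*s[1]).round(4)
def proj(f,P):
    T=np.linalg.inv(f['cam_to_world']);c=T[:3,:3]@P+T[:3,3];u=f['mtx']@c;return u[:2]/u[2]
E
python3 - <<'E'
from h import *
S=dict(np.load('scene0.npz'));D=dict(np.load('side0.npz'))
a=lambda x,y:(195+x/2.66,225+y/2.66)
b=lambda x,y:(215+(x-400)/2.96,160+y/2.96)
for n,p,q,z in [('backR',a(22,240),b(682,18),.048),('backL',a(278,375),b(430,65),.048),('hingetop',a(292,200),b(567,143),.036),('gatetip top',a(352,168),b(566,200),.03),
 ('noseL pin top',a(371,238),b(484,164),.036),('pin right lane/-29',a(212,162),b(655,120),.036),
 ('pk1',a(308,27),b(655,178),.022),('pk2',a(355,52),b(718,172),.022),('pk3',a(272,138),b(758,250),.022),('pk4',a(223,110),b(690,265),.022)]:
    print(n,tri(S,p,D,q),onz(S,p,z),onz(D,q,z))
for f in (S,D):
    h=cv2.cvtColor(f['color'],cv2.COLOR_RGB2HSV)
    for nm,lo,hi in(('yel',(22,90,120),(34,255,255)),('red',(174,150,80),(180,255,255))):
        m=cv2.inRange(h,lo,hi);n,l,s,c=cv2.connectedComponentsWithStats(m)
        for i in range(1,n):
            if s[i,4]>50:print(nm,s[i],c[i].round(1),onz(f,c[i],.015))
E
```

```text
backR (array([0.6295, 0.3004, 0.0415]), np.float64(0.0043)) [0.6227 0.3024 0.048 ] [0.6298 0.2908 0.048 ]
backL (array([0.4505, 0.2608, 0.0447]), np.float64(0.0068)) [0.4456 0.2616 0.048 ] [0.4537 0.2576 0.048 ]
hingetop (array([0.5332, 0.165 , 0.0336]), np.float64(0.0041)) [0.5297 0.1661 0.036 ] [0.5349 0.1629 0.036 ]
gatetip top (array([0.5273, 0.1166, 0.0233]), np.float64(0.0033)) [0.522  0.1201 0.03  ] [0.5282 0.108  0.03  ]
noseL pin top (array([0.4791, 0.1519, 0.0324]), np.float64(0.0053)) [0.4746 0.1535 0.036 ] [0.4815 0.1482 0.036 ]
pin right lane/-29 (array([0.5914, 0.1791, 0.0349]), np.float64(0.0056)) [0.5876 0.1797 0.036 ] [0.5939 0.1799 0.036 ]
pk1 (array([0.5889, 0.0769, 0.0668]), np.float64(0.0229)) [0.6307 0.0492 0.022 ] [0.5867 0.1338 0.022 ]
pk2 (array([0.5954, 0.0626, 0.0578]), np.float64(0.044)) [0.5912 0.0437 0.022 ] [0.6269 0.1332 0.022 ]
pk3 (array([ 0.6323,  0.1058, -0.0319]), np.float64(0.0356)) [0.581  0.1337 0.022 ] [0.6353 0.0465 0.022 ]
pk4 (array([ 0.6242,  0.1175, -0.0235]), np.float64(0.0446)) [0.6214 0.1393 0.022 ] [0.5933 0.0393 0.022 ]
yel [ 329    
[... 770 characters left out ...]
]
yel [455  83  13  16 129] [460.5  91.5] [1.1209 0.7023 0.015 ]
yel [582 148  48  21 167] [600.  159.4] [1.2741 0.2613 0.015 ]
yel [616 163  24  18 186] [631.4 170.9] [1.3103 0.2012 0.015 ]
yel [389 169  14  21  74] [395.8 178.9] [0.8066 0.2619 0.015 ]
yel [304 179  18  21  86] [312.5 188.7] [0.6279 0.2546 0.015 ]
yel [228 191  24  20 118] [239.3 202.3] [0.4771 0.2297 0.015 ]
yel [250 190  16  22  93] [257.7 200.3] [0.5135 0.2304 0.015 ]
yel [405 192  21  24  95] [414.9 203.6] [0.8163 0.1608 0.015 ]
yel [301 218  36  40 564] [319.2 241.8] [0.6094 0.0694 0.015 ]
yel [276 308  32  21 391] [290.7 316.7] [ 0.5337 -0.113   0.015 ]
yel [430 340  53  45 470] [450.9 356.7] [ 0.7428 -0.2336  0.015 ]
```

Pack is near (0.608, 0.090) at heading 1.665. Rack heading is about 1.79, hinge about (0.533, 0.165), gate about 1.9 rad. Next I move over the area for a close wrist view.

```bash
python3 -m jog '[[1,[530,420,-60],1.08],[1,[530,420,-60],1.08],[1,[530,420,-60],1.08],[1,[530,420,-60],1.08],[1,[530,420,-60],1.08],[1,[530,420,-60],1.08],[1,[530,420,-60],1.08],[1,[530,420,-60],1.08],[1,[530,420,-60],1.08],[1,[530,420,-60],1.08],[1,[530,420,-60],1.08],[1,[530,420,-60],1.08],[1,[530,420,-60],1.08],[1,[530,420,-60],1.08],[1,[530,420,-60],1.08],[1,[530,420,-60],1.08]]'
python3 - <<'E'
from station import status, optics
import cv2,numpy as np
f=optics.grab_frame('wrist');cv2.imwrite('pics/w1.png',f['color'][:,:,::-1]);np.savez('w1.npz',**f);print(f['mtx'].round(1).tolist(),f['cam_to_world'].round(3).tolist())
E
```

```text
t: 2.1
eef_pos: [0.5793, 0.1006, 0.2641]
ee_rot: [-3.141, 0.0, -1.356]
force: [0.5, -1.0, -0.4]
width: 0.0875
gripper_force: 0.0
[[401.1, 0.0, 317.4], [0.0, 401.1, 236.8], [0.0, 0.0, 1.0]] [[-0.977, -0.206, -0.056, 0.595], [-0.213, 0.941, 0.263, 0.03], [-0.001, 0.269, -0.963, 0.444], [0.0, 0.0, 0.0, 1.0]]
```

View pics/w1.png

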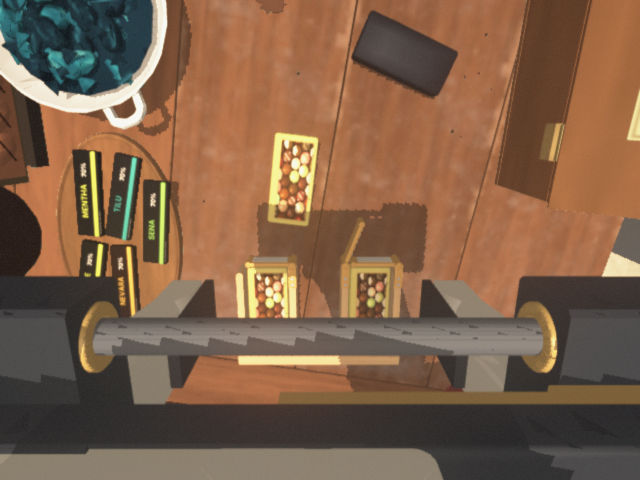

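Wrist view: pack corners about (277,134), (319,138), (308,225), (268,220). Middle hinge is about (345,265) with the gate tip at (362,222). The -29 pin is about (294,261), and the back board edge runs along row 360.

Run:
```python
from h import *
f=dict(np.load('w1.npz'));h=cv2.cvtColor(f['color'],cv2.COLOR_RGB2HSV)
m=cv2.inRange(h,(18,70,150),(36,255,255));r=np.zeros_like(m);r[120:240,255:330]=m[120:240,255:330]
c=cv2.findNonZero(cv2.morphologyEx(r,cv2.MORPH_OPEN,np.ones((2,2))))
b=cv2.boxPoints(cv2.minAreaRect(cv2.convexHull(c)));P=np.array([onz(f,p,.022) for p in b])[:,:2]
e1,e2=P[1]-P[0],P[2]-P[1];L=e1 if np.hypot(*e1)>np.hypot(*e2) else e2
print(b.round(1).tolist(),'pack',P.mean(0),np.hypot(*e1),np.hypot(*e2),'yaw',np.arctan2(*(L*np.sign(L[1]))[::-1]))
for n,p,z in [('pin29',(345,265),.036),('tip',(362,222),.03),('pin-29',(294,261),.036),('pin87',(400,265),.036),('bkR',(238,361),.048),('bkL',(399,361),.048)]:print(n,onz(f,p,z))
cv2.imwrite('pics/w1c.png',cv2.resize(f['color'][205:275,230:420,::-1],None,fx=4,fy=4,interpolation=cv2.INTER_CUBIC))
```

```text
[[266.20001220703125, 222.6999969482422], [275.70001220703125, 132.3000030517578], [319.6000061035156, 137.0], [310.1000061035156, 227.3000030517578]] pack [0.608925 0.0918  ] 0.09539528290224836 0.04489064490514708 yaw 1.649497786340453
pin29 [0.5357 0.1663 0.036 ]
tip [0.5284 0.1174 0.03  ]
pin-29 [0.5903 0.1735 0.036 ]
pin87 [0.4779 0.1536 0.036 ]
bkR [0.6284 0.299  0.048 ]
bkL [0.4519 0.2603 0.048 ]
```

View pics/w1c.png

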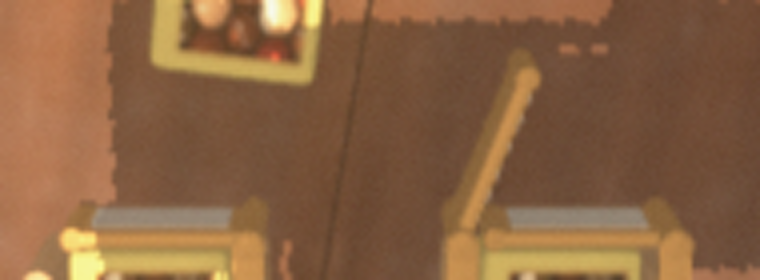

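Cross-check: lane middle offset 0.4 mm, pin-to-board depth 110 mm, pack 95x45 mm, all consistent. The pack is 96 mm short of the mouth, 26 mm right and turned 0.137 rad. I'll lower the open fingers over its rear end and hold it lightly to align it while it slides.

```bash
python3 -m jog '[[1,[53,-22,60],0.135],[1,[53,-22,120],0.135],[1,[53,-22,180],0.135],[1,[53,-22,210],0.135],[1,[53,-22,235],0.135],[1,[53,-22,246],0.135],[1,[53,-22,246],0.135],[1,[53,-22,246],0.135]]'
python3 -m jog '[[-0.2,[0,0,0],0],[-0.2,[0,0,0],0],[-0.2,[0,0,0],0],[-0.2,[0,0,0],0],[-0.2,[0,0,0],0],[-0.2,[0,0,0],0]]' 5
```

```text
t: 3.15
eef_pos: [0.6133, 0.0531, 0.0192]
ee_rot: [-3.14, 0.0, -1.492]
force: [-0.3, 0.2, -0.0]
width: 0.0875
gripper_force: 0.0
t: 3.9
eef_pos: [0.6123, 0.0527, 0.0178]
ee_rot: [3.141, -0.0, -1.493]
force: [-0.2, 0.7, -0.0]
width: 0.0364
gripper_force: 0.0
```

Run:
```python
from station import status, optics
import cv2,numpy as np
out=[]
for n,(r,c) in {'scene':(200,230),'side':(160,220)}.items():
    f=optics.grab_frame(n);np.savez(n+'1.npz',**f);out.append(cv2.resize(f['color'][r:r+150,c:c+133,::-1],None,fx=3,fy=3,interpolation=cv2.INTER_CUBIC))
cv2.imwrite('pics/c2.png',np.hstack(out))
```

```text
(no output)
```

View pics/c2.png

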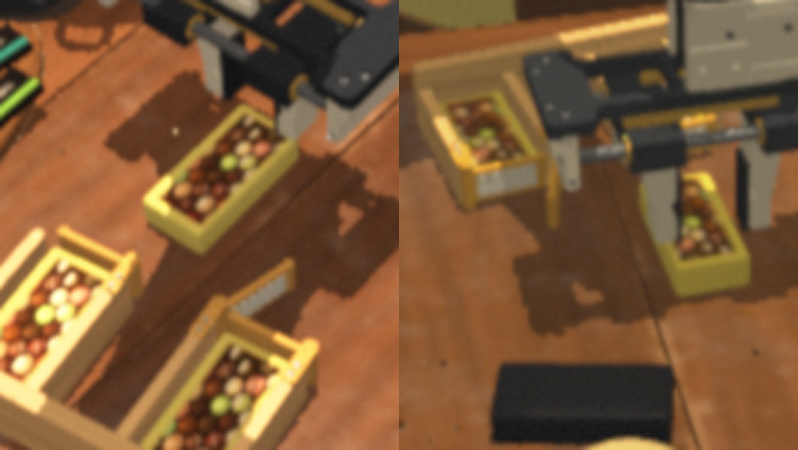

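Run:
```python
from h import *
from station import status,arm
s=status.get_state();print(s['eef_pos'],s['width'],s['gripper_force'],arm.tip_reach)
for n,(r,c,o) in {'scene':(200,230,0),'side':(160,220,399)}.items():
    f=dict(np.load(n+'1.npz'))
    for z in(.004,.025,.045):
        print(n,z,[((proj(f,np.array([.6123+k*.997*.001-.0,.0527+e*.0095+k*.08e-3,z]))-[c,r])*3+[o,0]).round().tolist() for k in(-18,18) for e in(-1,1)])
    for w in((.6089,.0918),):
        print('pack',[((proj(f,np.array([w[0]+a*.023-.079*b*.048,w[1]+b*.048+.079*a*.023,.022]))-[c,r])*3+[o,0]).round().tolist() for a,b in((-1,-1),(1,-1),(1,1),(-1,1))])
```

```text
[0.61231464 0.05266571 0.01782875] 0.03525371305308871 0.0 0.014
scene 0.004 [[294.0, 148.0], [273.0, 166.0], [249.0, 121.0], [228.0, 138.0]]
scene 0.025 [[294.0, 126.0], [272.0, 144.0], [248.0, 98.0], [226.0, 116.0]]
scene 0.045 [[293.0, 104.0], [271.0, 122.0], [247.0, 77.0], [225.0, 94.0]]
pack [[299.0, 133.0], [241.0, 98.0], [136.0, 195.0], [195.0, 234.0]]
side 0.004 [[679.0, 291.0], [674.0, 271.0], [739.0, 281.0], [733.0, 262.0]]
side 0.025 [[679.0, 262.0], [674.0, 243.0], [739.0, 252.0], [733.0, 233.0]]
side 0.045 [[678.0, 233.0], [673.0, 215.0], [739.0, 224.0], [733.0, 206.0]]
pack [[671.0, 267.0], [748.0, 254.0], [706.0, 167.0], [634.0, 178.0]]
```

The view shows the pack untouched. The fingertips seem to end above it, side crop (680,242) and (740,225). I'll triangulate the fingertips to check.

Run:
```python
from h import *
S=dict(np.load('scene1.npz'));D=dict(np.load('side1.npz'))
a=lambda x,y:(230+x/3,200+y/3)
b=lambda x,y:(220+(x-399)/3,160+y/3)
print(tri(S,a(290,139),D,b(662,242)),tri(S,a(228,97),D,b(757,228)))
sc=S['color'][225:260,295:340,::-1];sd=D['color'][200:250,295:350,::-1]
cv2.imwrite('pics/c3.png',np.hstack([cv2.resize(x,(400,400),interpolation=cv2.INTER_CUBIC) for x in (S['color'][205:260,290:345,::-1],D['color'][195:250,295:350,::-1])]))
```

```text
(array([0.5861, 0.0543, 0.0309]), np.float64(0.001)) (array([0.6402, 0.0552, 0.0311]), np.float64(0.0069))
```

View pics/c3.png

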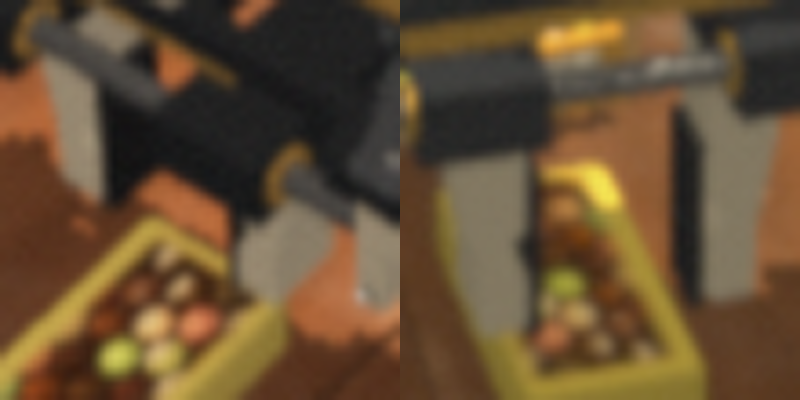

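This confirms it: the tips stand at z of about 0.03, just above the pack, not at 0.004 as the reading implies. I'll open and feel for the counter in small steps.

```bash
python3 -m jog '[[1,[0,0,0],0],[1,[0,0,0],0],[1,[0,0,0],0],[1,[0,0,0],0],[1,[0,0,5],0],[1,[0,0,5],0]]'
python3 -m jog '[[1,[0,0,4],0],[1,[0,0,8],0],[1,[0,0,10],0],[1,[0,0,10],0]]'
```

```text
t: 4.75
eef_pos: [0.6119, 0.0526, 0.0123]
ee_rot: [3.141, -0.0, -1.493]
force: [0.6, 0.1, -0.2]
width: 0.0858
gripper_force: 0.0
t: 5.25
eef_pos: [0.6122, 0.0527, 0.0026]
ee_rot: [3.141, -0.0, -1.493]
force: [-0.5, -0.2, 0.7]
width: 0.0875
gripper_force: 0.0
```

```bash
python3 -m jog '[[1,[0,0,2],0],[1,[0,0,4],0],[1,[0,0,4],0]]'
python3 -m jog '[[1,[0,0,2],0],[1,[0,0,2],0]]'
```

```text
t: 5.62
eef_pos: [0.6122, 0.0527, -0.0013]
ee_rot: [3.141, -0.0, -1.493]
force: [-0.1, -0.3, 0.1]
width: 0.0876
gripper_force: 0.0
t: 5.88
eef_pos: [0.6122, 0.0527, -0.0033]
ee_rot: [3.141, -0.0, -1.493]
force: [1.0, 0.1, 0.2]
width: 0.0876
gripper_force: 0.0
```

The TCP reads below the counter with no contact, so the height reading is offset by about 27 mm. I'll continue down gently.

```bash
python3 -m jog '[[1,[0,0,2],0],[1,[0,0,3],0],[1,[0,0,3],0]]'
python3 -m jog '[[1,[0,0,1],0],[1,[0,0,2],0],[1,[0,0,2],0]]'
```

```text
t: 6.25
eef_pos: [0.6122, 0.0527, -0.0063]
ee_rot: [3.141, -0.0, -1.493]
force: [0.2, -0.4, 0.3]
width: 0.0875
gripper_force: 0.0
t: 6.62
eef_pos: [0.6122, 0.0526, -0.0082]
ee_rot: [3.141, -0.0, -1.493]
force: [0.8, -0.1, -0.7]
width: 0.0878
gripper_force: 0.0
```

Run:
```python
from h import *
from station import optics
f=optics.grab_frame('side');g=optics.grab_frame('scene')
np.savez('side2.npz',**f)
cv2.imwrite('pics/c4.png',np.hstack([cv2.resize(x,(400,400),interpolation=cv2.INTER_CUBIC) for x in (g['color'][200:280,270:350,::-1],f['color'][195:275,275:355,::-1])]))
```

```text
(no output)
```

View pics/c4.png

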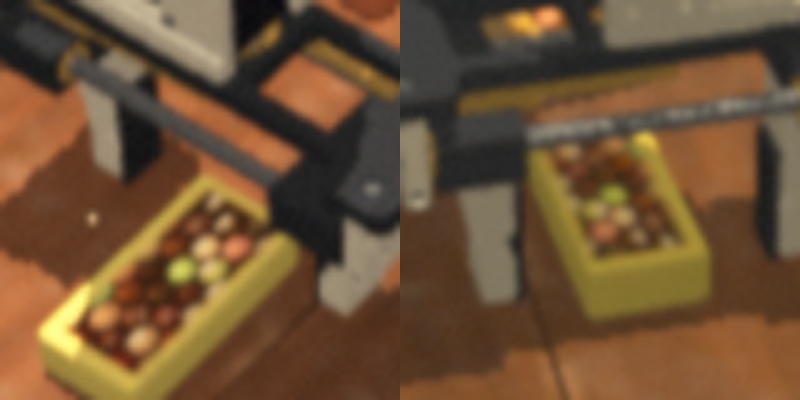

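Now the fingers straddle the pack on both sides (side crop tips at (500,300), pack sides 535-705). Gripping lightly.

```bash
python3 - <<'E'
from h import *
S=dict(np.load('scene1.npz'));D=dict(np.load('side1.npz'))
print(tri(S,(270+345/5,200+313/5),D,(275+100/5,195+300/5)))
E
python3 -m jog '[[-0.2,[0,0,0],0],[-0.2,[0,0,0],0],[-0.2,[0,0,0],0],[-0.2,[0,0,0],0],[-0.2,[0,0,0],0],[-0.2,[0,0,0],0]]' 5
```

```text
(array([0.561 , 0.0512, 0.0043]), np.float64(0.0045))
t: 7.48
eef_pos: [0.6123, 0.0527, -0.0081]
ee_rot: [3.142, -0.0, -1.493]
force: [0.4, -0.5, -1.1]
width: 0.0461
gripper_force: 5.0
```

Held at 46 mm with 5 N and tips about 4 mm up. Now I slide and turn it onto the lane's line, still outside.

```bash
python3 -m jog '[[-0.2,[0,3,0],-0.02],[-0.2,[-1,7,0],-0.05],[-0.2,[-1,11,0],-0.08],[-0.2,[-2,15,0],-0.1],[-0.2,[-3,19,0],-0.12],[-0.2,[-3,22,0],-0.138],[-0.2,[-3,22,0],-0.138],[-0.2,[-3,22,0],-0.138]]'
python3 - <<'E'
from h import *
from station import optics
f=optics.grab_frame('wrist');g=optics.grab_frame('scene');np.savez('w3.npz',**f);np.savez('s3.npz',**g)
cv2.imwrite('pics/c5.png',np.hstack([cv2.resize(f['color'][:,:,::-1],(440,330)),cv2.resize(g['color'][225:345,230:350,::-1],(330,330),interpolation=cv2.INTER_CUBIC)]))
E
```

```text
t: 8.48
eef_pos: [0.5902, 0.054, -0.0081]
ee_rot: [3.142, -0.0, -1.355]
force: [-0.1, 0.4, 1.3]
width: 0.0462
gripper_force: 5.0
```

View pics/c5.png

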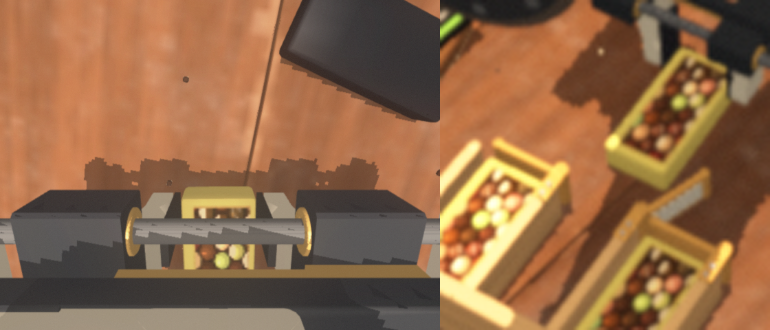

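Wrist and scene views show the pack held straight. The front corners are at scene crop (608,145) and (663,170), the -29 pin near (562,170) and the hinge near (638,215). I'll check laterally within this one camera.

Run:
```python
from h import *
g=dict(np.load('s3.npz'));uy=np.array([-.9767,-.2145,0]);ux=np.array([-.2145,.9767,0]);M=np.array([.5624,.1798,0])
a=lambda x,y:(230+(x-440)/2.75,225+y/2.75)
for n,p,z in(('f1',a(608,145),.022),('f2',a(663,170),.022),('pin-29',a(562,170),.036),('pin29',a(638,215),.036),('pin87',a(722,250),.036)):
    d=onz(g,p,z)-M;print(n,(d@ux).round(4),(d@uy).round(4))
# lane pins by finer corner view of wrist 1
f=dict(np.load('w1.npz'))
for n,p,z in(('p-87',(250,265.5),.036),('p-29',(292.5,265.7),.036),('p29',(345.5,265.7),.036),('p87',(399,265.7),.036)):
    d=onz(f,p,z)-M;print(n,(d@ux).round(4),(d@uy).round(4))
```

```text
f1 -0.0421 -0.0165
f2 -0.043 0.0237
pin-29 -0.0036 -0.024
pin29 0.001 0.0341
pin87 -0.0029 0.0901
p-87 -0.007 -0.0734
p-29 -0.0068 -0.0276
p29 -0.0067 0.0295
p87 -0.0067 0.0872
```

Lateral agreement is within about 1 mm. Sliding in.

```bash
python3 -m jog '[[-0.2,[-6,0,0],0],[-0.2,[-12,0,0],0],[-0.2,[-18,0,0],0],[-0.2,[-24,0,0],0],[-0.2,[-30,0,0],0],[-0.2,[-35,0,0],0],[-0.2,[-40,0,0],0],[-0.2,[-40,0,0],0]]'
python3 -m jog '[[-0.2,[-4,0,0],0],[-0.2,[-8,0,0],0],[-0.2,[-12,0,0],0],[-0.2,[-16,0,0],0],[-0.2,[-19,0,0],0],[-0.2,[-19,0,0],0]]'
```

```text
t: 9.57
eef_pos: [0.5815, 0.0935, -0.0081]
ee_rot: [-3.142, 0.0, -1.354]
force: [0.3, 0.1, 0.9]
width: 0.0463
gripper_force: 5.0
t: 10.32
eef_pos: [0.5775, 0.1119, -0.0081]
ee_rot: [-3.142, 0.0, -1.354]
force: [0.6, 0.7, -0.2]
width: 0.0461
gripper_force: 5.0
```

No side load, so the nose is inside the lane. Next: release, back off and close the fingers to make a 42 mm pusher.

```bash
python3 -m jog '[[0.2,[0,0,0],0],[0.2,[0,0,0],0],[0.2,[0,0,0],0],[0.2,[10,0,0],0],[0.2,[22,0,0],0],[0.2,[35,0,0],0],[0.2,[35,0,0],0],[-1,[35,0,0],0],[-1,[35,0,0],0],[-1,[35,0,0],0],[-1,[35,0,0],0],[-1,[35,0,0],0],[-1,[35,0,0],0]]'
python3 -m jog '[[-1,[-5,0,0],0],[-1,[-10,0,0],0],[-1,[-15,0,0],0],[-1,[-20,0,0],0],[-1,[-25,0,0],0],[-1,[-30,0,0],0],[-1,[-36,0,0],0],[-1,[-42,0,0],0],[-1,[-48,0,0],0],[-1,[-54,0,0],0],[-1,[-60,0,0],0],[-1,[-60,0,0],0]]'
```

```text
t: 11.95
eef_pos: [0.585, 0.0775, -0.0081]
ee_rot: [-3.142, 0.0, -1.355]
force: [-0.3, 0.4, 0.7]
width: 0.0015
gripper_force: 0.0
t: 13.45
eef_pos: [0.5721, 0.1365, -0.0081]
ee_rot: [-3.141, 0.0, -1.354]
force: [-0.0, -0.0, 0.1]
width: 0.0005
gripper_force: 0.0
```

```bash
python3 -m jog '[[-1,[-5,0,0],0],[-1,[-10,0,0],0],[-1,[-15,0,0],0],[-1,[-20,0,0],0],[-1,[-24,0,0],0],[-1,[-27,0,0],0],[-1,[-27,0,0],0]]'
python3 - <<'E'
from h import *
from station import optics
g=optics.grab_frame('scene');np.savez('s4.npz',**g);f=optics.grab_frame('side');np.savez('d4.npz',**f)
cv2.imwrite('pics/c6.png',np.hstack([cv2.resize(x,(400,400),interpolation=cv2.INTER_CUBIC) for x in (g['color'][230:350,230:350,::-1],f['color'][165:245,240:320,::-1])]))
E
```

```text
t: 14.32
eef_pos: [0.5664, 0.1627, -0.0081]
ee_rot: [-3.142, 0.0, -1.354]
force: [0.1, -0.6, 0.0]
width: 0.0003
gripper_force: 0.0
```

```bash
python3 -m jog '[[-1,[-2,0,0],0],[-1,[-4,0,0],0],[-1,[-4,0,0],0]]'; python3 -m jog '[[-1,[-1,0,0],0],[-1,[-2,0,0],0],[-1,[-2,0,0],0]]'
```

```text
t: 14.8
eef_pos: [0.5655, 0.1664, -0.0081]
ee_rot: [-3.142, 0.0, -1.355]
force: [-0.5, 0.4, -0.2]
width: 0.0006
gripper_force: 0.0
t: 15.18
eef_pos: [0.5651, 0.1683, -0.0081]
ee_rot: [-3.142, 0.0, -1.355]
force: [-1.1, 0.8, -0.8]
width: 0.0001
gripper_force: 0.0
```

```bash
for i in 1 2; do python3 -m jog '[[-1,[-1,0,0],0],[-1,[-1,0,0],0]]' | sed -n 2,4p; done
```

```text
eef_pos: [0.5648, 0.1689, -0.0081]
ee_rot: [3.141, -0.0, -1.355]
force: [0.6, -1.7, 1.1]
eef_pos: [0.5647, 0.169, -0.0082]
ee_rot: [3.141, -0.001, -1.355]
force: [2.6, -7.7, 0.8]
```

Firm stop at 8 N, exactly where home was predicted. Backing off and checking with the last picture.

```bash
python3 -m jog '[[-1,[5,0,0],0],[-1,[20,0,0],0],[-1,[50,0,0],0],[-1,[80,0,0],0],[-1,[110,0,0],0],[-1,[110,0,0],0]]'
python3 - <<'E'
from h import *
from station import optics
g=optics.grab_frame('scene');np.savez('s5.npz',**g);f=optics.grab_frame('side');np.savez('d5.npz',**f)
cv2.imwrite('pics/c7.png',np.hstack([cv2.resize(x,(400,400),interpolation=cv2.INTER_CUBIC) for x in (g['color'][255:355,250:350,::-1],f['color'][165:245,240:320,::-1])]))
E
```

```text
t: 16.42
eef_pos: [0.5883, 0.0605, -0.0082]
ee_rot: [3.141, 0.0, -1.358]
force: [0.3, 0.1, 0.2]
width: -0.0003
gripper_force: 0.0
```

View pics/c7.png

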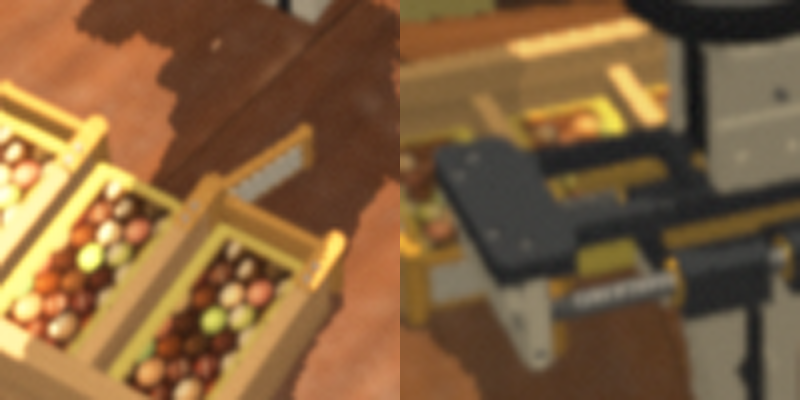

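The pack is home and the gate is still open: scene crop hinge (215,180), tip (308,130). I'll check clearances for the gate push against the chest and black box corners and the gripper's end plate.

Run:
```python
from h import *
f=dict(np.load('w1.npz'));D=dict(np.load('d5.npz'));S=dict(np.load('s5.npz'))
uy=np.array([-.9767,-.2145,0]);ux=np.array([-.2145,.9767,0]);M=np.array([.5624,.1798,0])
r=lambda P:[((P-M)@ux).round(4),((P-M)@uy).round(4)]
for n,p in(('chest',(497,185)),('chest2',(560,207)),('box',(430,95)),('box2',(355,55))):print(n,[r(onz(f,p,z)) for z in(0.,.022,.1)])
a=lambda x,y:(250+x/4,255+y/4)
for n,p,z in(('hinge',a(213,182),.036),('tip',a(308,130),.03)):print(n,r(onz(S,p,z)))
for z in(.02,.03,.04,.05):print(z,r(onz(D,(268,238),z)))
```

```text
chest [[np.float64(-0.0884), np.float64(0.1984)], [np.float64(-0.0917), np.float64(0.1886)], [np.float64(-0.103), np.float64(0.1537)]]
chest2 [[np.float64(-0.0636), np.float64(0.2722)], [np.float64(-0.068), np.float64(0.2587)], [np.float64(-0.0837), np.float64(0.2108)]]
box [[np.float64(-0.1828), np.float64(0.1171)], [np.float64(-0.1813), np.float64(0.1113)], [np.float64(-0.1761), np.float64(0.0907)]]
box2 [[np.float64(-0.2214), np.float64(0.0378)], [np.float64(-0.2181), np.float64(0.0359)], [np.float64(-0.206), np.float64(0.0292)]]
hinge [np.float64(-0.0045), np.float64(0.033)]
tip [np.float64(-0.0505), np.float64(0.051)]
0.02 [np.float64(-0.0779), np.float64(0.0602)]
0.03 [np.float64(-0.0915), np.float64(0.0641)]
0.04 [np.float64(-0.1051), np.float64(0.0679)]
0.05 [np.float64(-0.1187), np.float64(0.0718)]
```

The chest corner could meet the long gripper body, so I turn the gripper a quarter, putting the body along the lane. Then I go round to the outside of the gate.

```bash
python3 -m jog '[[-1,[0,0,0],1.57],[-1,[0,0,0],1.57],[-1,[0,0,0],1.57],[-1,[0,0,0],1.57],[-1,[0,0,0],1.57],[-1,[0,0,0],1.57],[-1,[0,0,0],1.57],[-1,[0,0,0],1.57],[-1,[0,0,0],1.57],[-1,[0,0,0],1.57],[-1,[0,35,0],1.57],[-1,[0,70,0],1.57],[-1,[0,70,0],1.57],[-1,[-20,70,0],1.57],[-1,[-40,70,0],1.57],[-1,[-60,70,0],1.57],[-1,[-75,70,0],1.57],[-1,[-82,70,0],1.57],[-1,[-82,70,0],1.57]]'
python3 - <<'E'
from h import *
from station import status
s=status.get_state();d=s['eef_pos'][:2]-np.array([.5624,.1798]);print(d@[-.2145,.9767],d@[-.9767,-.2145],s['q'].round(2))
E
```

```text
t: 18.9
eef_pos: [0.5024, 0.1282, -0.0082]
ee_rot: [-3.142, 0.0, -2.924]
force: [-0.1, 0.1, 0.0]
width: 0.0004
gripper_force: 0.0
-0.037483596021452986 0.06968190180186101 [ 0.63  0.35 -0.58  0.   -0.64 -1.98]
```

```bash
python3 -m jog '[[-1,[-8,-3,0],0],[-1,[-16,-3,0],0],[-1,[-24,-3,0],0],[-1,[-32,-3,0],0],[-1,[-40,-3,0],0],[-1,[-48,-3,0],0],[-1,[-56,-3,0],0],[-1,[-64,-3,0],0],[-1,[-70,-3,0],0],[-1,[-70,-3,0],0]]'
python3 -m jog '[[-1,[0,3,0],0],[-1,[0,6,0],0],[-1,[0,8,0],0],[-1,[0,8,0],0]]'
```

```text
t: 20.15
eef_pos: [0.5719, 0.1402, -0.0081]
ee_rot: [3.141, 0.001, -2.925]
force: [-0.1, -0.1, -0.4]
width: 0.0005
gripper_force: 0.0
t: 20.65
eef_pos: [0.5695, 0.1481, -0.0081]
ee_rot: [3.142, 0.0, -2.924]
force: [0.4, 0.1, -0.1]
width: 0.0002
gripper_force: 0.0
```

```bash
for i in 1 2; do python3 -m jog '[[-1,[0,1,0],0],[-1,[0,1,0],0]]' | sed -n 2,4p; done
```

```text
eef_pos: [0.5694, 0.1488, -0.0081]
ee_rot: [3.142, 0.0, -2.925]
force: [-0.2, -0.3, -0.7]
eef_pos: [0.5691, 0.1498, -0.0081]
ee_rot: [3.142, 0.0, -2.925]
force: [0.4, -0.5, -0.1]
```

```bash
for i in 1 2; do python3 -m jog '[[-1,[0,1,0],0],[-1,[0,1,0],0]]' | sed -n 2,4p; done
```

```text
eef_pos: [0.5689, 0.1508, -0.0081]
ee_rot: [3.142, 0.0, -2.925]
force: [0.2, 0.4, -0.4]
eef_pos: [0.5687, 0.1518, -0.0082]
ee_rot: [-3.142, -0.0, -2.925]
force: [0.3, 0.3, -0.4]
```

```bash
for i in 1 2 3; do python3 -m jog '[[-1,[0,1,0],0],[-1,[0,1,0],0]]' | sed -n '2p;4p'; done
```

```text
eef_pos: [0.5684, 0.1528, -0.0082]
force: [0.3, 0.4, -0.1]
eef_pos: [0.5683, 0.1537, -0.0081]
force: [0.0, 0.9, -0.6]
eef_pos: [0.5681, 0.1547, -0.0081]
force: [0.7, 0.2, 0.4]
```

The fingertips taper, so the front face is nearer the TCP than the 21 mm I assumed. I continue until there is contact.

```bash
for i in 1 2 3 4; do python3 -m jog '[[-1,[0,1,0],0],[-1,[0,1,0],0]]' | sed -n '2p;4p'; done
```

```text
eef_pos: [0.5678, 0.1557, -0.0082]
force: [-0.1, 0.5, -0.7]
eef_pos: [0.5677, 0.1561, -0.0081]
force: [2.3, -3.7, 0.4]
eef_pos: [0.5676, 0.1563, -0.0081]
force: [5.3, -8.1, 0.3]
eef_pos: [0.5676, 0.1564, -0.0081]
force: [6.6, -12.9, -0.0]
```

Hard stop at 13 N where the shut gate should be. Backing straight off and up, then checking the gate numerically.

```bash
python3 -m jog '[[-1,[0,-3,0],0],[-1,[0,-10,0],0],[-1,[0,-30,0],0],[-1,[0,-60,0],0],[-1,[0,-60,-40],0],[-1,[0,-60,-100],0],[-1,[0,-60,-160],0],[-1,[0,-110,-200],0],[-1,[0,-160,-200],0],[-1,[0,-160,-200],0],[-1,[0,-160,-200],0]]'
python3 - <<'E'
from h import *
from station import optics
g=optics.grab_frame('scene');np.savez('s6.npz',**g);f=optics.grab_frame('side');np.savez('d6.npz',**f)
def paper(c,r0,r1,c0,c1):
    h=cv2.cvtColor(c,cv2.COLOR_RGB2HSV);m=cv2.inRange(h,(0,0,110),(180,75,255))[r0:r1,c0:c1]
    n,l,s,ce=cv2.connectedComponentsWithStats(m);return [(s[i,4],s[i,2],s[i,3],(ce[i]+[c0,r0]).round(1).tolist()) for i in range(1,n) if s[i,4]>8]
D0=dict(np.load('side0.npz'));S5=dict(np.load('s5.npz'))
print('side0',paper(D0['color'],180,240,225,345));print('side6',paper(f['color'],180,240,225,345))
print('scene5',paper(S5['color'],280,320,290,335));print('scene6',paper(g['color'],280,320,290,335))
M=np.array([.5624,.1798,0]);ux=np.array([-.2145,.9767,0]);uy=np.array([-.9767,-.2145,0])
print('exp shut papers px',[proj(f,M-.010*ux+y*uy+[0,0,.0185]).round(1).tolist() for y in(62,5,-53) for y in[y/1000]])
m=lambda c,lo,hi:cv2.inRange(cv2.cvtColor(c,cv2.COLOR_RGB2HSV),lo,hi)
for nm,A,B in(('side',D0,f),('scene',dict(np.load('scene0.npz')),g)):
    print(nm,[paper_ for paper_ in [np.count_nonzero(np.abs(A['color'].astype(int)-B['color']).sum(2)>90)]])
cv2.imwrite('pics/c8.png',np.hstack([cv2.resize(x,(400,400),interpolation=cv2.INTER_CUBIC) for x in (g['color'][255:355,230:330,::-1],f['color'][165:245,240:320,::-1])]))
E
```

```text
t: 24.78
eef_pos: [0.6013, 0.0015, 0.1916]
ee_rot: [3.141, -0.0, -2.926]
force: [-0.6, -0.3, 0.5]
width: 0.0005
gripper_force: 0.0
side0 [(np.int32(88), np.int32(17), np.int32(9), [312.9, 206.8]), (np.int32(99), np.int32(18), np.int32(9), [255.4, 219.7])]
side6 [(np.int32(86), np.int32(17), np.int32(9), [312.8, 206.9]), (np.int32(98), np.int32(18), np.int32(9), [284.5, 213.2]), (np.int32(99), np.int32(18), np.int32(9), [255.4, 219.7])]
scene5 [(np.int32(62), np.int32(15), np.int32(12), [317.2, 298.5])]
scene6 []
exp shut papers px [[255.9, 219.5], [284.5, 213.1], [312.7, 206.7]]
side [np.int64(16184)]
scene [np.int64(34052)]
```

The middle ticket is now at (284.5, 213.2). That matches the prediction for a shut gate, in line with and the same size as its unmoved neighbours. The arm is clear, so I hand in.

```bash
python3 -c "
from station import order
print(order.job_done())"
```

```text
the job is handed in; nothing more can be done
None
```

I handed the job in at about 25 s with the wafer pack pushed home in the middle lane, the gate shut behind it and the arm clear of everything; no verdict came back, and I didn't re-measure the green tin or red spool afterwards.

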